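Find the stamped parts crate and push it to dispatch

TASK

One of the two white parts crates by the stop strip is stamped underneath. With the fingertips tip the left crate (the robot's left) towards the robot about its near bottom edge, to about 65 degrees, keep it there a second to look at its underside and let it down gently in its place, then do the same with the right one. Then push the stamped crate straight ahead until it sits squarely centred over the dispatch line, and leave the other standing at the stop; do not lift or topple either crate, and leave everything else alone.

Things in the scene. Friction and masses are not known exactly. Their poses are not given: they have to be found in the camera images.
- crate_a: One of two crates alike but for the stamp: white plastic picking crate, open on top, 110 (its x) x 120 (its y) mm; the wall next to the robot is 85 mm high, the sides 40, the far wall 35; walls 4 mm; inner floor 10 mm above the bench; empty, weighted base, 0.2 to 0.4 kg; stands left or right. Origin at bench level under the middle of the 110 x 120 mm box; x away from the robot, z up.
- crate_b: The other crate, same as crate_a. The high wall of either, pushed near its top from inside towards the robot, tips the crate about its heel. Below about 75 degrees of tilt it leans on the fingers and falls back flat when let go, so it must be followed down; beyond that it topples towards the robot.
- stamp (a point): The stamp: a black ring of 72 mm with a 100 mm bar across it, in the middle of the underside of just one of the crates; the other is plain underneath. Hidden until that crate is tipped, when it shows from beyond the bench, looking towards the robot. This point lies on that crate's centre line, 5 mm above its origin.
- crate_a_heel (a point): Middle of crate_a's heel: a round foot bar, 10 mm diameter, along its near bottom edge, 9 mm proud of the near wall (59 mm towards the robot from the crate's origin, axis 5 mm up). It rests against the stop, or up to 4 mm from it, and stays down while the crate turns about it. A like bar is under the far wall.
- crate_b_heel (a point): The same point of crate_b.
- stop: Aluminium strip fixed to the bench, 22 x 500 mm and 8 mm high, running left to right in front of (robot's side of) both crates; it keeps them from sliding while they are tipped. Origin at bench level in the middle of its far edge, against which the heels rest; x points away from the robot, y to its left (the left crate has y > 0 here).
- line: Dispatch line: flat white tape 30 mm wide with black edges, 560 mm long, left to right on the bench beyond the crates, flush (nothing to bump into). Origin in its middle at bench level; x points across it, away from the robot, y along it.
- objective: Bystander: dark steel microscope objective, 30 mm diameter, 43 mm high, standing between the crates. Origin at its underside.
- vial: Bystander: amber glass vial, 24 mm diameter, 50 mm high, standing between the crates' ways to the line. Origin at its underside.
- driver: Bystander: screwdriver, 170 mm, lying to the right.
- wash: Bystander: white bottle, 60 mm diameter, 150 mm high, to the left. Origin at its underside.
- spacer: Bystander: aluminium ring, 56 mm diameter, 14 mm high, beyond the line.
- tin: Bystander: glass jar with steel cap, 60 mm diameter, 40 mm high, to the right.
- cap: Bystander: black cap, 40 mm diameter, 22 mm high, to the left.
Mind the look-alikes: they are no part of the job. Leave any turquoise look-alike of the crate_a alone. What is shaped like the crate_b but yellow is not meant.

How it is judged:
On the way, in this order (a step that is already met when the one before it is completed fails the run):
1. the left crate is held tipped by more than 55 degrees for half a second while the right one stands flat (((y of crate_a in the frame of stop above 0 m and angle between crate_a's own z axis and vertical above 0.96 rad and angle between crate_b's own z axis and vertical below 0.08 rad) or (y of crate_b in the frame of stop above 0 m and angle between crate_b's own z axis and vertical above 0.96 rad and angle between crate_a's own z axis and vertical below 0.08 rad))), for 0.5 s.
2. then the right crate is held so while the left one stands flat again (((y of crate_a in the frame of stop below 0 m and angle between crate_a's own z axis and vertical above 0.96 rad and angle between crate_b's own z axis and vertical below 0.08 rad) or (y of crate_b in the frame of stop below 0 m and angle between crate_b's own z axis and vertical above 0.96 rad and angle between crate_a's own z axis and vertical below 0.08 rad))), for 0.5 s.
3. then both crates stand flat, within 35 mm of where they began (angle between each of crate_a, crate_b's own z axis and vertical below 0.08 rad and distance of each of crate_a, crate_b from where it was at the start of the episode below 0.035 m), for 0.1 s.
At the end, for the whole second after the job is handed in: The stamped crate stands flat and at rest with its middle within 22 mm of the middle of the dispatch line's width, between the line's ends and square to it within 17 degrees; the other crate stands flat and at rest within 35 mm of where it began (x of crate_a in the frame of line between -0.022 and 0.022 m and y of crate_a in the frame of line between -0.25 and 0.25 m and angle between the x axis of crate_a and the x axis of line, either way round below 0.3 rad and angle between each of crate_a, crate_b's own z axis and vertical below 0.08 rad and linear speed of each of crate_a, crate_b below 0.01 m/s and distance of crate_b from where it was at the start of the episode below 0.035 m); the robot touches nothing.
It fails at once if a crate is lifted: its heel rises more than 20 mm (height (world z) of any of crate_a_heel, crate_b_heel above 0.025 m).
It fails at once if a crate is toppled: tilted beyond 83 degrees (angle between any of crate_a, crate_b's own z axis and vertical above 1.45 rad).
It fails at once if a crate is let fall (turning faster than 7 rad/s, about a fall from 20 degrees) (angular speed of any of crate_a, crate_b above 7 rad/s).
It fails at once if a bystander is moved more than 25 mm (distance of any of objective, vial, driver, wash, spacer, tin, cap from where it was at the start of the episode above 0.025 m).
It also fails if it takes over 72 s, if anything falls off the work surface, if the arm or the gripper's body presses on something with over 40 N, if the wrist force passes 120 N, or if a joint passes its speed limit or range.

ROBOT

A 7-joint arm with a two-finger parallel gripper is mounted at the origin on the work surface. World frame = base frame: x ahead of the robot, y to its left, z up, the work surface at z = 0. Lengths are in m, angles in rad, forces in N, time in s.
With the tool pointing down it reaches from about 0.4 to 0.85 m from the base axis. Payload 10.4 kg.
Tool frame: the origin (TCP) lies at the very end of the fingers, on their centre line; the grasp point (between the pads) lies 19 mm behind it (manip.grip_point_offset is the distance from the TCP to the grasp point, in m); z points along the fingers, y is the line along which they close (so a half turn about z gives the same grasp; the last joint's range is limited). The gripper opens to 85 mm and grips with 20 to 120 N. Pads are 22 mm wide; open, the fingers measure 114 mm over their backs; the gripper's body (76 mm by 85 mm) begins 54 mm behind the grasp point. The pads swing forward as they close: fully open they stand 13 mm farther back than shut.
Start: joints at [-1.155, 0.332, -0.065, 1.46, 0.022, 1.35, -0.088], TCP at [0.266, 0.566, 0.231] pointing down, gripper open.
Joint ranges: [-2.6, 2.6], [-0.5, 2.12], [-1.47, 1.34], [0.16, 2.42], [-1.27, 4.41], [0.06, 2.06], [-2.6, 2.6]. Speed limits (rad/s): [2.22, 2.22, 2.79, 2.79, 3.14, 3.14, 3.14].

INTERFACE

Orientations are given as a unit quaternion [x, y, z, w].
In Python, from workcell import manip gives the robot as it stands. The module is installed in compiled form; this text tells all that it offers.
- The arm moves only by the shell command python3 -m inch 'ROWS' [OPENING] [FORCE]. ROWS is JSON, a list of rows, each a list of 2 entries, a list of its own where there are three numbers: the shift along the tool's x, y, z each as a share of 0.08 m, from -1 to 1, then the turn, a rotation vector about the tool's x, y, z each as a share of 45 degrees, from -1 to 1. A call has exactly 10 rows; each row is the pose to reach, as a shift and turn from the pose commanded when the call began, along the tool's axes at that moment; what a row does not reach only later rows make up. A row lasts 1/10 s, in which the tool goes at most 50 mm and 8.59 degrees, less where a joint would pass 70% of its speed; a pose out of reach is approached as far as the arm can. A call with a number of a shift or a turn outside -1 to 1 is refused whole. A call with a gripper value outside its range is refused whole. OPENING is the opening, from 0 (shut) to 1 (fully open), set as the call begins (- or left out, the last holds). The fingers move at their own pace and stop on an object; FORCE is the grip in N (left out, the last holds). Time passes only in rows, so rows that repeat a pose let the fingers close, or fill a call up. It gives the time, the measured TCP pose, the force, the opening and the grip force at its end, in the units of the state.
- manip.get_obs(): the state, without advancing time (a new reading comes with each control period).
- manip.camera(name): name is "side" or "top" or "wrist"; returns the picture (400x640x3 uint8, red, green, blue); there is no depth.
- manip.camera_params(name): a dict with "fov_y" (degrees; the focal length in pixels is half the picture's height over the tangent of half this angle, whatever the lens; pixels are square), "cx", "cy" (the principal point, pixels), "camera_from_world" (4x4, takes a point from world to camera coordinates); the wrist camera has in their place "T_tool_cam" (4x4, takes a point from camera to tool coordinates, whose origin is the TCP and whose axes are the flange's). Camera axes: x right, y up, looking along -z (the intrinsics and any distortion apply to the point x, -y, -z); pixel columns grow to the right and rows downward; lengths in m; the calibration is good to about 2 mm. The wrist camera is an equidistant fisheye: a pixel r from the principal point sees the ray r / f radians off the axis. A picture is of the moment at which its call begins: read the wrist's pose just before it. camera_params takes no time and is no camera call.
- manip.hand_in(): hands the job in; it is judged then, once.
The state is a dict: "clock": time; "joint_pos": joint angles; "joint_velocities": joint speeds; "tau": joint torques, N m; "position": TCP position; "ee_rot": TCP orientation; "ft_force": force on the tool from outside, world axes, zero at the start; "torque": the same for the moment, N m; "grip_width": opening from 0.0 (shut) to 1.0 (fully open); "grasp_force": force on a finger pad.
Only numpy, scipy, OpenCV 4.12 (cv2) and the standard library are available. Lean on these libraries where they do the work, as an engineer would, in place of code of your own. Each camera call takes 0.05 s, during which the arm holds its last target. There are 200 camera calls.

## Working session

There is one attempt and no reset: what is moved stays moved. The work goes in short steps, Python scripts to look and compute and a shell command to move; the robot and the scene stay as the last step left them, time stands still between calls to the robot, and variables do not carry over. Pictures are saved under pics/ and viewed, at most 10 in all, crops included, and the job is handed in when it is done.

```bash
mkdir -p pics
python3 - <<'E'
from workcell import manip
import cv2,numpy as np
for n in ("top","side"):
    im=manip.camera(n); cv2.imwrite(f"pics/{n}0.png",im[:,:,::-1])
    print(n,manip.camera_params(n))
print(manip.camera_params("wrist"))
o=manip.get_obs();print(o)
E
```

```text
top {'fov_y': 45.210691647762275, 'cx': 320.4259673184875, 'cy': 207.67047267918832, 'camera_from_world': array([[ 0.00487726, -0.99992478,  0.011254  ,  0.02288143],
       [ 0.99816994,  0.00554642,  0.06021627, -0.53311479],
       [-0.06027416,  0.01093972,  0.99812191, -1.27345085],
       [ 0.        ,  0.        ,  0.        ,  1.        ]])}
side {'fov_y': 48.65182715467185, 'cx': 324.31219830579346, 'cy': 196.74970608767526, 'camera_from_world': array([[-0.99429856, -0.10655444, -0.00406469,  0.52273512],
       [ 0.05753243, -0.56817069,  0.82089712, -0.05093007],
       [-0.08977967,  0.81598298,  0.57106163, -1.05265517],
       [ 0.        ,  0.        ,  0.        ,  1.        ]])}
{'fov_y': 65.70646984690485, 'cx': 321.8570326402222, 'cy': 202.04850984890152, 'T_tool_cam': array([[-9.52788207e-04,  9.49086712e-01,  3.15013499e-01,
         8.06117563e-02],
       [ 9.99999546e-01,  8.95523460e-04,  3.26520476e-04,
        -2.98588577e-04],
       [ 2.77942668e-05,  3.15013667e-01, -9.49087134e-01,
        -1.43311048e-01],
       [ 0.00000000e+00,  0.00000000e+00,  0.00000000e+00,
         1.00000000e+00]])}
{'clock': 0.1, 'joint_pos': array([-1.15460559,  0.33278383, -0.06467728,  1.4608712 ,  0.02161232,
        1.34993382, -0.08849403]), 'joint_velocities': array([ 0.00032109, -0.00019873, -0.00075916, -0.00178256,  0.00093447,
        0.00026155, -0.00017462]), 'tau': array([ 7.70792449e-04, -6.26747847e+01,  4.88054124e-02, -3.92427742e+01,
        1.62592629e-02,  6.99681026e-03,  2.19102833e-05]), 'position': array([0.26539845, 0.56546257, 0.23060435]), 'ee_rot': array([ 2.17636203e-01,  9.76029743e-01, -6.42270281e-04, -1.01824875e-04]), 'ft_force': array([ 0.16623607, -0.39532551,  0.43442552]), 'torque': array([ 0.02261709, -0.01175865, -0.0074722 ]), 'grasp_force': 0.0, 'grip_width': 0.9976653086914823}
```

View pics/top0.png

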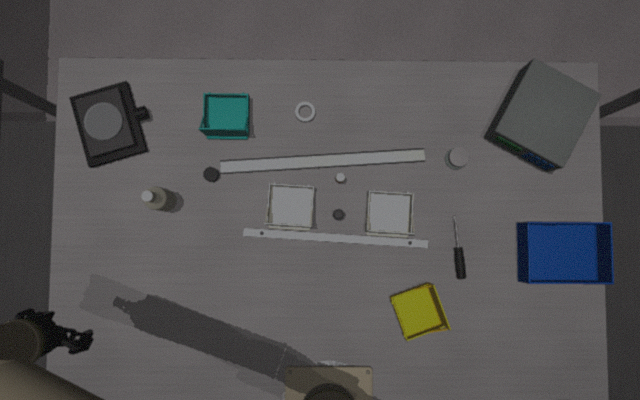

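View pics/side0.png

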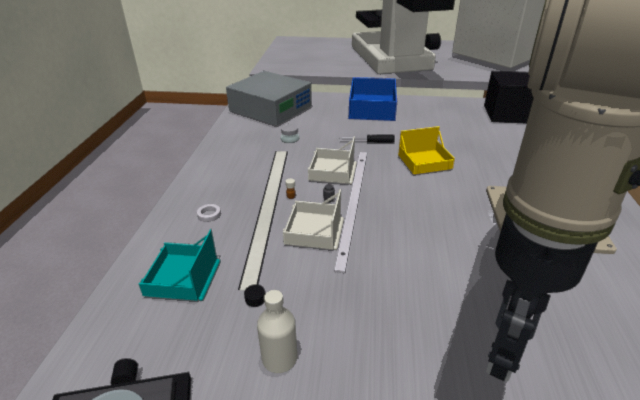

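```bash
cat > h.py <<'E'
from workcell import manip
import cv2,numpy as np
from scipy.spatial.transform import Rotation as R
def ray(name,u,v,z):
    p=manip.camera_params(name);f=200/np.tan(np.radians(p['fov_y']/2));M=p['camera_from_world']
    d=M[:3,:3].T@np.array([(u-p['cx'])/f,-(v-p['cy'])/f,-1]);c=-M[:3,:3].T@M[:3,3]
    return c+d*(z-c[2])/d[2]
def inch(pos,rv=(0,0,0)):  # world shift -> tool units ; world rotvec -> tool units
    q=R.from_quat(manip.get_obs()['ee_rot']);return (q.inv().apply(pos)/.08).round(3),(q.inv().apply(rv)/np.radians(45)).round(3)
def st():
    o=manip.get_obs();print(round(o['clock'],2),o['position'].round(3),R.from_quat(o['ee_rot']).as_matrix().round(2).tolist(),o['joint_pos'].round(2),o['ft_force'].round(1))
E
python3 - <<'E'
from h import *
im=cv2.imread('pics/top0.png')[135:260,235:435]
cv2.imwrite('pics/crop.png',cv2.resize(im,None,fx=4,fy=4,interpolation=cv2.INTER_CUBIC))
E
```

```text
(no output)
```

View pics/crop.png

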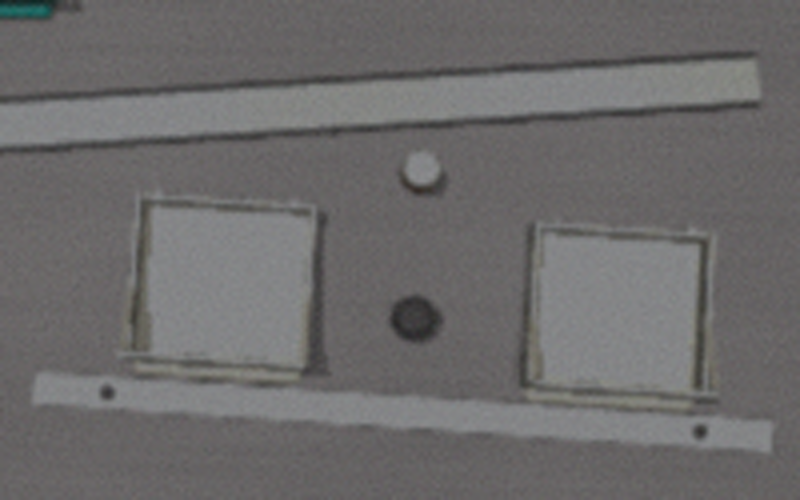

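Run:
```python
from h import *
def c(u,v,z): return ray('top',(u+.5)/4-.5+235,(v+.5)/4-.5+135,z)
for n,a in dict(Lfar1=(140,198,.035),Lfar2=(316,210,.035),Lhi1=(120,354,.085),Lhi2=(310,370,.085),Rfar1=(533,227,.035),Rfar2=(714,238,.035),Rhi1=(525,386,.085),Rhi2=(716,401,.085),st1=(36,373,.008),st2=(772,423,.008),ln1=(0,125,0),ln2=(758,79,0),obj=(416,318,.043),vial=(423,170,.05)).items(): print(n,c(*a).round(3))
for n,a in dict(wash=(148,197,.15),cap=(211,174,.022),driver=(456,225,0),drv2=(460,270,0),tin=(457,157,.04)).items(): print(n,ray('top',*a).round(3))
```

```text
Lfar1 [0.594 0.161 0.035]
Lfar2 [0.586 0.044 0.035]
Lhi1 [0.489 0.168 0.085]
Lhi2 [0.479 0.047 0.085]
Rfar1 [ 0.576 -0.1    0.035]
Rfar2 [ 0.569 -0.22   0.035]
Rhi1 [ 0.47  -0.089  0.085]
Rhi2 [ 0.461 -0.21   0.085]
st1 [0.478 0.232 0.008]
st2 [ 0.447 -0.264  0.008]
ln1 [0.647 0.26  0.   ]
ln2 [ 0.682 -0.258  0.   ]
obj [ 0.515 -0.022  0.043]
vial [ 0.612 -0.026  0.05 ]
wash [0.548 0.441 0.15 ]
cap [0.621 0.319 0.022]
driver [ 0.489 -0.344  0.   ]
drv2 [ 0.367 -0.353  0.   ]
tin [ 0.669 -0.337  0.04 ]
```

```bash
cat >> h.py <<'E'
def Rt(u,xt):  # u = -tool z (world), xt = hint of tool x
    z=-np.array(u,float)/np.linalg.norm(u);x=np.array(xt,float);x-=z*(x@z);x/=np.linalg.norm(x)
    return R.from_matrix(np.c_[x,np.cross(z,x),z])
def plan(p1,R1,n,p0=None,R0=None):
    o=manip.get_obs();p0=o['position'] if p0 is None else np.array(p0);R0=R.from_quat(o['ee_rot']) if R0 is None else R0
    rv=(R0.inv()*R1).as_rotvec();print('total turn deg',np.degrees(rv).round(1))
    for k in range(n):
        q=R0*R.from_rotvec(rv*k/n);print((q.inv().apply((np.array(p1)-p0)/n)/.08).round(3),(rv/n/np.radians(45)).round(3))
E
python3 - <<'E'
from h import *
plan([.507,.105,.15],Rt([0,0,1],[.998,-.066,0]),6)
E
```

```text
total turn deg [-0.000e+00  1.000e-01  1.586e+02]
[-0.863 -0.654  0.169] [-0.     0.     0.588]
[-1.064 -0.202  0.169] [-0.     0.     0.588]
[-1.043  0.293  0.168] [-0.     0.     0.588]
[-0.803  0.727  0.168] [-0.     0.     0.588]
[-0.395  1.009  0.168] [-0.     0.     0.588]
[0.095 1.079 0.168] [-0.     0.     0.588]
```

```bash
python3 -m inch '[[[-0.09,-0.07,0.02],[0,0,0.06]],[[-0.17,-0.13,0.03],[0,0,0.12]],[[-0.26,-0.2,0.05],[0,0,0.18]],[[-0.35,-0.26,0.07],[0,0,0.24]],[[-0.43,-0.33,0.08],[0,0,0.3]],[[-0.52,-0.39,0.1],[0,0,0.36]],[[-0.6,-0.46,0.12],[0,0,0.42]],[[-0.69,-0.52,0.14],[0,0,0.48]],[[-0.78,-0.59,0.15],[0,0,0.54]],[[-0.86,-0.65,0.17],[0,0,0.59]]]' 0
python3 -m inch '[[[-0.1,-0.02,0.02],[0,0,0.06]],[[-0.2,-0.04,0.03],[0,0,0.12]],[[-0.3,-0.06,0.05],[0,0,0.18]],[[-0.4,-0.08,0.07],[0,0,0.24]],[[-0.5,-0.1,0.08],[0,0,0.3]],[[-0.6,-0.12,0.1],[0,0,0.36]],[[-0.7,-0.14,0.12],[0,0,0.42]],[[-0.8,-0.16,0.14],[0,0,0.48]],[[-0.9,-0.18,0.15],[0,0,0.54]],[[-1,-0.2,0.17],[0,0,0.59]]]'
python3 -m inch '[[[-0.1,0.03,0.02],[0,0,0.06]],[[-0.2,0.06,0.03],[0,0,0.12]],[[-0.3,0.09,0.05],[0,0,0.18]],[[-0.4,0.12,0.07],[0,0,0.24]],[[-0.5,0.15,0.08],[0,0,0.3]],[[-0.6,0.18,0.1],[0,0,0.36]],[[-0.7,0.21,0.12],[0,0,0.42]],[[-0.8,0.24,0.14],[0,0,0.48]],[[-0.9,0.27,0.15],[0,0,0.54]],[[-1,0.3,0.17],[0,0,0.59]]]'
python3 - <<'E'
from h import *
st();plan([.507,.105,.15],Rt([0,0,1],[.998,-.066,0]),3)
E
```

```text
clock: 1.1
position: [0.3059, 0.4889, 0.2174]
ee_rot: [0.437, 0.9, -0.0, 0.0]
ft_force: [0.0, -0.1, 0.0]
grip_width: 0.003
grasp_force: 0.0
clock: 2.1
position: [0.3429, 0.4164, 0.2039]
ee_rot: [0.632, 0.775, -0.0, -0.0]
ft_force: [-0.3, -0.4, 0.7]
grip_width: 0.0
grasp_force: 0.0
clock: 3.1
position: [0.3827, 0.3429, 0.1904]
ee_rot: [0.793, 0.609, 0.0, -0.0]
ft_force: [0.1, -0.1, 0.6]
grip_width: -0.001
grasp_force: 0.0
3.1 [0.383 0.343 0.19 ] [[0.26, 0.97, -0.0], [0.97, -0.26, 0.0], [0.0, -0.0, -1.0]] [-1.    0.11  0.2   1.82 -0.02  1.21 -1.06] [ 0.1 -0.1  0.6]
total turn deg [-0.  -0.  78.8]
[-0.824  0.756  0.168] [-0.    -0.     0.584]
[-0.404  1.043  0.168] [-0.    -0.     0.584]
[0.099 1.114 0.168] [-0.    -0.     0.584]
```

```bash
python3 -m inch '[[[-0.08,0.08,0.02],[0,0,0.06]],[[-0.16,0.15,0.03],[0,0,0.12]],[[-0.25,0.23,0.05],[0,0,0.18]],[[-0.33,0.3,0.07],[0,0,0.24]],[[-0.41,0.38,0.08],[0,0,0.3]],[[-0.49,0.45,0.1],[0,0,0.36]],[[-0.58,0.53,0.12],[0,0,0.42]],[[-0.66,0.6,0.14],[0,0,0.48]],[[-0.74,0.68,0.15],[0,0,0.54]],[[-0.82,0.76,0.17],[0,0,0.58]]]'
python3 -m inch '[[[-0.04,0.1,0.02],[0,0,0.06]],[[-0.08,0.2,0.03],[0,0,0.12]],[[-0.12,0.3,0.05],[0,0,0.18]],[[-0.16,0.4,0.07],[0,0,0.24]],[[-0.2,0.5,0.08],[0,0,0.3]],[[-0.24,0.6,0.1],[0,0,0.36]],[[-0.28,0.7,0.12],[0,0,0.42]],[[-0.32,0.8,0.14],[0,0,0.48]],[[-0.36,0.9,0.15],[0,0,0.54]],[[-0.4,1,0.17],[0,0,0.58]]]'
python3 -m inch '[[[0.01,0.1,0.02],[0,0,0.06]],[[0.02,0.2,0.03],[0,0,0.12]],[[0.03,0.3,0.05],[0,0,0.18]],[[0.04,0.4,0.07],[0,0,0.24]],[[0.05,0.5,0.08],[0,0,0.3]],[[0.06,0.6,0.1],[0,0,0.36]],[[0.07,0.7,0.12],[0,0,0.42]],[[0.08,0.8,0.14],[0,0,0.48]],[[0.09,0.9,0.15],[0,0,0.54]],[[0.1,1,0.17],[0,0,0.58]]]'
python3 - <<'E'
from h import *
st();plan([.507,.105,.075],Rt([0,0,1],[.998,-.066,0]),1)
im=manip.camera('wrist');cv2.imwrite('pics/w1.png',im[:,:,::-1])
E
```

```text
clock: 4.1
position: [0.425, 0.2638, 0.1769]
ee_rot: [0.91, 0.414, 0.0, -0.0]
ft_force: [0.3, -0.4, 0.9]
grip_width: -0.001
grasp_force: 0.0
clock: 5.1
position: [0.4645, 0.1873, 0.1633]
ee_rot: [0.98, 0.198, 0.0, -0.0]
ft_force: [-0.8, -0.2, 0.2]
grip_width: 0.003
grasp_force: 0.0
clock: 6.1
position: [0.5031, 0.1168, 0.1497]
ee_rot: [1.0, -0.029, 0.0, -0.0]
ft_force: [0.1, 0.2, -0.2]
grip_width: 0.0
grasp_force: 0.0
6.1 [0.503 0.117 0.15 ] [[1.0, -0.06, 0.0], [-0.06, -1.0, 0.0], [0.0, -0.0, -1.0]] [-0.76  0.16  0.49  1.87 -0.08  1.13 -1.87] [ 0.1  0.2 -0.2]
total turn deg [-0.  -0.   0.5]
[0.057 0.144 0.933] [-0.    -0.     0.011]
```

View pics/w1.png

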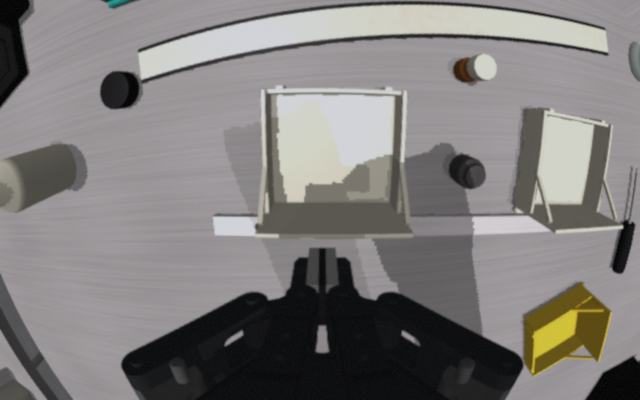

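```bash
cat >> h.py <<'E'
def wray(u,v,z,o=None):
    o=o or manip.get_obs();p=manip.camera_params('wrist');f=200/np.tan(np.radians(p['fov_y']/2))
    a=np.array([u-p['cx'],v-p['cy']]);r=np.hypot(*a);t=r/f
    d=np.array([np.sin(t)*a[0]/r,-np.sin(t)*a[1]/r,-np.cos(t)]);T=p['T_tool_cam'];q=R.from_quat(o['ee_rot'])
    d=q.apply(T[:3,:3]@d);c=o['position']+q.apply(T[:3,3]);return c+d*(z-c[2])/d[2]
E
python3 - <<'E'
from h import *
for a in [(257,233,.085),(412,236,.085),(263,91,.035),(406,92,.035),(515,208,.085),(526,110,.035),(612,126,.035),(620,229,.085),(140,64,0),(606,42,0),(216,225,.008)]: print(a,wray(*a).round(3))
E
```

```text
(257, 233, 0.085) [0.494 0.164 0.085]
(412, 236, 0.085) [0.484 0.048 0.085]
(263, 91, 0.035) [0.598 0.158 0.035]
(406, 92, 0.035) [0.591 0.039 0.035]
(515, 208, 0.085) [ 0.501 -0.044  0.085]
(526, 110, 0.035) [ 0.58  -0.085  0.035]
(612, 126, 0.035) [ 0.572 -0.231  0.035]
(620, 229, 0.085) [ 0.464 -0.213  0.085]
(140, 64, 0) [0.65  0.295 0.   ]
(606, 42, 0) [ 0.683 -0.264  0.   ]
(216, 225, 0.008) [0.472 0.227 0.008]
```

```bash
python3 -m inch '[[[0.05,0.05,0.1],[0,0,0]],[[0.1,0.1,0.2],[0,0,0]],[[0.15,0.16,0.3],[0,0,0]],[[0.15,0.16,0.4],[0,0,0]],[[0.15,0.16,0.5],[0,0,0]],[[0.15,0.16,0.6],[0,0,0]],[[0.15,0.16,0.7],[0,0,0]],[[0.15,0.16,0.8],[0,0,0]],[[0.15,0.16,0.9],[0,0,0]],[[0.15,0.16,1],[0,0,0]]]'
python3 -m inch '[[[-0.05,0,0],[0,0,0]],[[-0.1,0,0],[0,0,0]],[[-0.15,0,0],[0,0,0]],[[-0.2,0,0],[0,0,0]],[[-0.25,0,0],[0,0,0]],[[-0.3,0,0],[0,0,0]],[[-0.35,0,0],[0,0,0]],[[-0.4,0,0.01],[0,0,0]],[[-0.46,0,0.015],[0,0,0]],[[-0.46,0,0.015],[0,0,0]]]'
python3 - <<'E'
from h import *
st()
im=manip.camera('side');cv2.imwrite('pics/s1.png',cv2.resize(im[130:290,240:440,::-1],None,fx=3,fy=3))
E
```

```text
clock: 7.15
position: [0.514, 0.1041, 0.0691]
ee_rot: [1.0, -0.027, 0.0, -0.0]
ft_force: [-0.2, -0.3, -0.3]
grip_width: -0.002
grasp_force: 0.0
clock: 8.15
position: [0.4764, 0.1061, 0.0683]
ee_rot: [1.0, -0.027, -0.0, -0.0]
ft_force: [1.7, -0.1, 2.1]
grip_width: -0.003
grasp_force: 1.3
8.15 [0.476 0.106 0.068] [[1.0, -0.05, -0.0], [-0.05, -1.0, 0.0], [-0.0, -0.0, -1.0]] [-0.75  0.21  0.48  2.02 -0.12  0.94 -1.83] [ 1.7 -0.1  2.1]
```

View pics/s1.png

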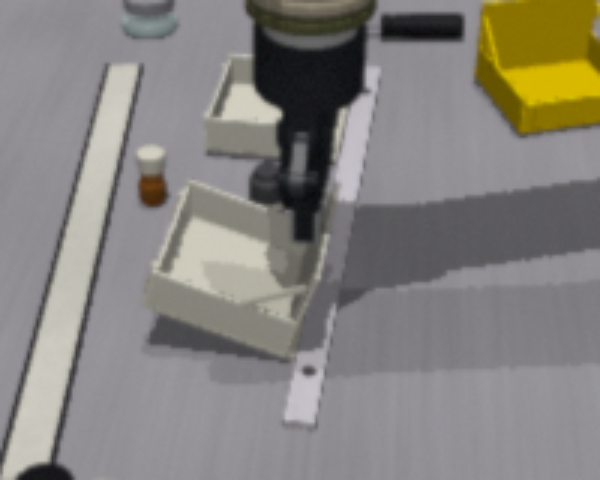

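```bash
python3 -m inch '[[[-0.07,0,0.02],[0,0,0]],[[-0.135,0,0.045],[0,0,0]],[[-0.2,0,0.075],[0,0,0]],[[-0.26,0,0.11],[0,0,0]],[[-0.32,0,0.155],[0,0,0]],[[-0.37,0,0.2],[0,0,0]],[[-0.42,0,0.25],[0,0,0]],[[-0.47,0,0.305],[0,0,0]],[[-0.5,0,0.345],[0,0,0]],[[-0.525,0,0.385],[0,0,0]]]'
python3 - <<'E'
from h import *
st()
im=manip.camera('side');im2=manip.camera('wrist');cv2.imwrite('pics/s2.png',np.hstack([cv2.resize(im[130:290,240:440],(400,320)),cv2.resize(im2,(400,320))])[:,:,::-1])
E
```

```text
clock: 9.2
position: [0.4349, 0.1081, 0.0372]
ee_rot: [1.0, -0.027, -0.0, 0.0]
ft_force: [0.0, -0.1, 1.3]
grip_width: -0.005
grasp_force: 0.6
9.2 [0.435 0.108 0.037] [[1.0, -0.05, -0.0], [-0.05, -1.0, -0.0], [-0.0, 0.0, -1.0]] [-0.78  0.17  0.47  2.14 -0.1   0.86 -1.88] [ 0.  -0.1  1.3]
```

View pics/s2.png

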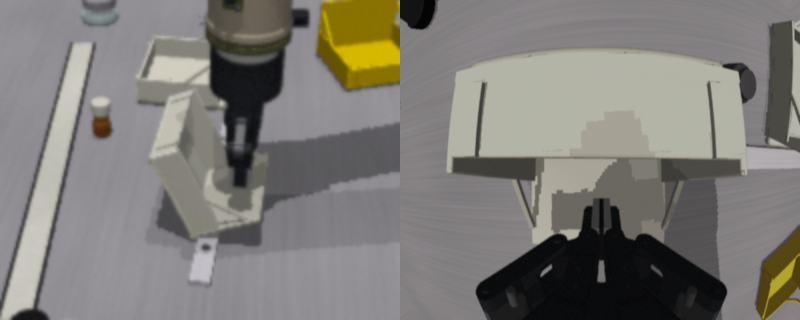

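```bash
python3 -m inch '[[[0,0,0],[0,0,0]],[[0,0,0],[0,0,0]],[[0,0,0],[0,0,0]],[[0,0,0],[0,0,0]],[[0,0,0],[0,0,0]],[[0,0,0],[0,0,0]],[[0,0,0],[0,0,0]],[[0,0,0],[0,0,0]],[[0,0,0],[0,0,0]],[[0,0,0],[0,0,0]]]'
python3 -m inch '[[[0.025,0,-0.04],[0,0,0]],[[0.055,0,-0.08],[0,0,0]],[[0.105,0,-0.135],[0,0,0]],[[0.155,0,-0.185],[0,0,0]],[[0.205,0,-0.23],[0,0,0]],[[0.265,0,-0.275],[0,0,0]],[[0.325,0,-0.31],[0,0,0]],[[0.39,0,-0.34],[0,0,0]],[[0.455,0,-0.365],[0,0,0]],[[0.525,0,-0.385],[0,0,0]]]'
python3 -m inch '[[[0.04,0,0],[0,0,0]],[[0.08,0,-0.01],[0,0,0]],[[0.12,0,-0.01],[0,0,0]],[[0.16,0,-0.01],[0,0,0]],[[0.2,0,-0.01],[0,0,0]],[[0.24,0,-0.01],[0,0,0]],[[0.28,0,-0.01],[0,0,0]],[[0.32,0,-0.01],[0,0,0]],[[0.36,0,-0.01],[0,0,0]],[[0.4,0,-0.01],[0,0,0]]]'
python3 -m inch '[[[0.02,0,-0.1],[0,0,0]],[[0.02,0,-0.2],[0,0,0]],[[0.02,0,-0.3],[0,0,0]],[[0.02,0,-0.4],[0,0,0]],[[0.02,0,-0.5],[0,0,0]],[[0.02,0,-0.6],[0,0,0]],[[0.02,0,-0.7],[0,0,0]],[[0.02,0,-0.8],[0,0,0]],[[0.02,0,-0.9],[0,0,0]],[[0.02,0,-1],[0,0,0]]]'
python3 - <<'E'
from h import *
st()
q=np.radians(68); yaw=-.0625
def design(side,e,un):
    # crate axes at tilt q
    ex=np.array([1,yaw,0]);ex/=np.linalg.norm(ex);ey=np.array([-ex[1],ex[0],0]);ez=np.array([0,0,1.])
    n=np.sin(q)*ex-np.cos(q)*ez; a=np.cos(q)*ex+np.sin(q)*ez
    u=np.cos(e)*side*ey+np.sin(e)*a; u=u*np.sqrt(1-un**2)+un*n
    return u,n
u,n=design(-1,np.radians(45),.05)
RR=Rt(u,n);print(u,RR.as_matrix().round(2).tolist())
plan([.53,-.22,.2],RR,5)
E
```

```text
clock: 10.3
position: [0.4354, 0.1082, 0.0377]
ee_rot: [1.0, -0.027, 0.0, -0.0]
ft_force: [0.3, -1.2, 1.0]
grip_width: 0.003
grasp_force: 0.4
clock: 11.3
position: [0.4778, 0.1059, 0.0686]
ee_rot: [1.0, -0.027, 0.0, -0.0]
ft_force: [2.5, -0.2, 0.9]
grip_width: 0.002
grasp_force: 1.1
clock: 12.3
position: [0.5092, 0.1042, 0.0691]
ee_rot: [1.0, -0.027, -0.0, 0.0]
ft_force: [0.3, -0.7, 0.4]
grip_width: -0.002
grasp_force: 0.0
clock: 13.3
position: [0.5108, 0.1041, 0.15]
ee_rot: [1.0, -0.027, -0.0, -0.0]
ft_force: [-0.7, 0.1, -0.4]
grip_width: -0.003
grasp_force: 0.0
13.3 [0.511 0.104 0.15 ] [[1.0, -0.05, -0.0], [-0.05, -1.0, 0.0], [-0.0, -0.0, -1.0]] [-0.75  0.17  0.51  1.86 -0.09  1.13 -1.83] [-0.7  0.1 -0.4]
[ 0.26625632 -0.72424136  0.63606763] [[0.91, -0.31, -0.27], [-0.02, -0.69, 0.72], [-0.41, -0.66, -0.64]]
total turn deg [ 44.8 -23.4   8. ]
[ 0.092  0.806 -0.125] [ 0.199 -0.104  0.036]
[ 0.098  0.774 -0.257] [ 0.199 -0.104  0.036]
[ 0.093  0.721 -0.382] [ 0.199 -0.104  0.036]
[ 0.076  0.65  -0.496] [ 0.199 -0.104  0.036]
[ 0.048  0.562 -0.596] [ 0.199 -0.104  0.036]
```

```bash
cat >> h.py <<'E'
def design(side,e,un,q=np.radians(68),yaw=-.0625):
    ex=np.array([1,yaw,0]);ex/=np.linalg.norm(ex);ey=np.array([-ex[1],ex[0],0]);ez=np.array([0,0,1.])
    n=np.sin(q)*ex-np.cos(q)*ez; a=np.cos(q)*ex+np.sin(q)*ez
    u=np.cos(e)*side*ey+np.sin(e)*a; u=u*np.sqrt(1-un**2)+un*n
    return Rt(u,n)
E
python3 - <<'E'
from h import *
plan([.52,-.185,.19],design(-1,np.radians(38),.08),4)
E
```

```text
total turn deg [ 51.9 -24.5   8.4]
[ 0.077  0.901 -0.125] [ 0.289 -0.136  0.047]
[ 0.085  0.845 -0.333] [ 0.289 -0.136  0.047]
[ 0.068  0.745 -0.522] [ 0.289 -0.136  0.047]
[ 0.028  0.606 -0.681] [ 0.289 -0.136  0.047]
```

```bash
python3 -m inch '[[[0.01,0.09,-0.01],[0.03,-0.01,0]],[[0.02,0.18,-0.02],[0.06,-0.03,0.01]],[[0.02,0.27,-0.04],[0.09,-0.04,0.01]],[[0.03,0.36,-0.05],[0.12,-0.05,0.02]],[[0.04,0.45,-0.06],[0.15,-0.07,0.02]],[[0.05,0.54,-0.07],[0.17,-0.08,0.03]],[[0.05,0.63,-0.09],[0.2,-0.1,0.03]],[[0.06,0.72,-0.1],[0.23,-0.11,0.04]],[[0.07,0.81,-0.11],[0.26,-0.12,0.04]],[[0.08,0.9,-0.13],[0.29,-0.14,0.05]]]'
python3 -m inch '[[[0.01,0.08,-0.03],[0.03,-0.01,0]],[[0.02,0.17,-0.07],[0.06,-0.03,0.01]],[[0.02,0.25,-0.1],[0.09,-0.04,0.01]],[[0.03,0.34,-0.13],[0.12,-0.05,0.02]],[[0.04,0.42,-0.17],[0.15,-0.07,0.02]],[[0.05,0.51,-0.2],[0.17,-0.08,0.03]],[[0.05,0.59,-0.23],[0.2,-0.1,0.03]],[[0.06,0.68,-0.27],[0.23,-0.11,0.04]],[[0.07,0.76,-0.3],[0.26,-0.12,0.04]],[[0.08,0.85,-0.33],[0.29,-0.14,0.05]]]'
python3 -m inch '[[[0.01,0.07,-0.05],[0.03,-0.01,0]],[[0.02,0.15,-0.1],[0.06,-0.03,0.01]],[[0.02,0.22,-0.16],[0.09,-0.04,0.01]],[[0.03,0.3,-0.21],[0.12,-0.05,0.02]],[[0.03,0.37,-0.26],[0.15,-0.07,0.02]],[[0.04,0.45,-0.31],[0.17,-0.08,0.03]],[[0.05,0.52,-0.36],[0.2,-0.1,0.03]],[[0.05,0.6,-0.42],[0.23,-0.11,0.04]],[[0.06,0.67,-0.47],[0.26,-0.12,0.04]],[[0.07,0.75,-0.52],[0.29,-0.14,0.05]]]'
python3 -m inch '[[[0,0.06,-0.07],[0.03,-0.01,0]],[[0.01,0.12,-0.14],[0.06,-0.03,0.01]],[[0.01,0.18,-0.2],[0.09,-0.04,0.01]],[[0.01,0.24,-0.27],[0.12,-0.05,0.02]],[[0.01,0.3,-0.34],[0.15,-0.07,0.02]],[[0.02,0.36,-0.41],[0.17,-0.08,0.03]],[[0.02,0.42,-0.48],[0.2,-0.1,0.03]],[[0.02,0.49,-0.54],[0.23,-0.11,0.04]],[[0.03,0.55,-0.61],[0.26,-0.12,0.04]],[[0.03,0.61,-0.68],[0.29,-0.14,0.05]]]'
python3 - <<'E'
from h import *
st();plan([.51,-.185,.13],design(-1,np.radians(38),.08),1)
print(inch([.01,0,0]),inch([0,.01,0]),inch([0,0,.01]))
im=manip.camera('side');im2=manip.camera('wrist');cv2.imwrite('pics/s3.png',np.hstack([cv2.resize(im[60:260,210:450],(400,333)),cv2.resize(im2,(400,333))])[:,:,::-1])
E
```

```text
clock: 14.3
position: [0.5132, 0.0316, 0.1599]
ee_rot: [0.991, -0.046, -0.052, -0.116]
ft_force: [0.1, -0.6, 0.7]
grip_width: 0.005
grasp_force: 0.0
clock: 15.3
position: [0.5151, -0.0413, 0.1696]
ee_rot: [0.966, -0.065, -0.103, -0.229]
ft_force: [0.8, 0.2, -0.9]
grip_width: -0.002
grasp_force: 0.0
clock: 16.3
position: [0.5172, -0.114, 0.1791]
ee_rot: [0.925, -0.083, -0.152, -0.338]
ft_force: [0.4, 0.5, -0.7]
grip_width: -0.004
grasp_force: 0.0
clock: 17.3
position: [0.5193, -0.1862, 0.1881]
ee_rot: [0.869, -0.099, -0.199, -0.442]
ft_force: [-0.3, 0.5, -0.7]
grip_width: -0.004
grasp_force: 0.0
17.3 [ 0.519 -0.186  0.188] [[0.9, -0.35, -0.26], [0.0, -0.59, 0.81], [-0.43, -0.73, -0.53]] [ 0.36  0.82  0.38  1.23 -0.78  2.05 -1.05] [-0.3  0.5 -0.7]
total turn deg [-0.4  0.4 -0.8]
[0.21  0.561 0.427] [-0.01   0.009 -0.018]
(array([ 0.113, -0.043, -0.032]), array([0., 0., 0.])) (array([ 0.   , -0.074,  0.101]), array([0., 0., 0.])) (array([-0.054, -0.091, -0.066]), array([0., 0., 0.]))
```

View pics/s3.png

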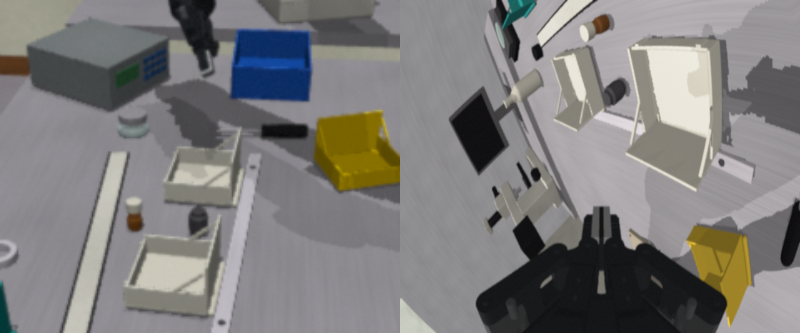

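```bash
python3 -m inch '[[[0.02,0.06,0.04],[0,0,0]],[[0.04,0.11,0.09],[0,0,0]],[[0.06,0.17,0.13],[0,0,0]],[[0.08,0.22,0.17],[0,0,0]],[[0.1,0.28,0.21],[0,0,0]],[[0.13,0.34,0.26],[0,0,0]],[[0.15,0.39,0.3],[0,0,0]],[[0.17,0.45,0.34],[0,0,0]],[[0.19,0.51,0.38],[0,0,0]],[[0.21,0.56,0.43],[0,0,0]]]'
python3 - <<'E'
from h import *
st();plan([.51,-.185,.075],design(-1,np.radians(38),.08),1)
E
```

```text
clock: 18.4
position: [0.5099, -0.1845, 0.1295]
ee_rot: [0.869, -0.099, -0.199, -0.441]
ft_force: [1.4, 0.7, -0.9]
grip_width: 0.0
grasp_force: 0.0
18.4 [ 0.51  -0.185  0.13 ] [[0.9, -0.35, -0.26], [0.0, -0.59, 0.81], [-0.43, -0.73, -0.53]] [ 0.37  0.86  0.38  1.29 -0.76  1.97 -0.98] [ 1.4  0.7 -0.9]
total turn deg [-0.4  0.4 -0.8]
[0.296 0.499 0.357] [-0.008  0.008 -0.017]
```

Run:
```python
from h import *
p=manip.get_obs()['position'];print(inch(np.array([.505,-.187,.071])-p)[0])
X=[.505,.482,.4603,.4499,.4402,.4316,.4243,.42,.4184];Z=[.071,.071,.07,.0667,.0616,.055,.0469,.0406,.0377]
P=np.array([[x,-.187-.0625*(x-.505),z] for x,z in zip(X,Z)])
for a in P: print(inch(a-P[0])[0].round(2), inch(a-P[3])[0].round(2))
```

```text
[0.261 0.572 0.379]
[0. 0. 0.] [ 0.6  -0.25 -0.24]
[-0.26  0.09  0.09] [ 0.34 -0.16 -0.15]
[-0.5   0.18  0.18] [ 0.1  -0.07 -0.06]
[-0.6   0.25  0.24] [0. 0. 0.]
[-0.68  0.34  0.31] [-0.08  0.08  0.07]
[-0.74  0.43  0.39] [-0.14  0.18  0.15]
[-0.78  0.53  0.47] [-0.18  0.28  0.23]
[-0.79  0.61  0.53] [-0.2   0.35  0.29]
[-0.8   0.64  0.56] [-0.2   0.39  0.31]
```

```bash
python3 -m inch '[[[0.03,0.06,0.04],[0,0,0]],[[0.05,0.11,0.08],[0,0,0]],[[0.08,0.17,0.11],[0,0,0]],[[0.1,0.23,0.15],[0,0,0]],[[0.13,0.29,0.19],[0,0,0]],[[0.16,0.34,0.23],[0,0,0]],[[0.18,0.4,0.27],[0,0,0]],[[0.21,0.46,0.3],[0,0,0]],[[0.23,0.51,0.34],[0,0,0]],[[0.26,0.57,0.38],[0,0,0]]]'
python3 -m inch '[[[-0.05,0.02,0.02],[0,0,0]],[[-0.11,0.04,0.04],[0,0,0]],[[-0.17,0.06,0.06],[0,0,0]],[[-0.22,0.08,0.08],[0,0,0]],[[-0.28,0.1,0.1],[0,0,0]],[[-0.34,0.12,0.12],[0,0,0]],[[-0.4,0.14,0.14],[0,0,0]],[[-0.45,0.16,0.16],[0,0,0]],[[-0.5,0.18,0.18],[0,0,0]],[[-0.5,0.18,0.18],[0,0,0]]]'
python3 - <<'E'
from h import *
st()
im=manip.camera('side');im2=manip.camera('wrist');cv2.imwrite('pics/s4.png',np.hstack([cv2.resize(im[100:250,260:440],(400,333)),cv2.resize(im2,(400,333))])[:,:,::-1])
E
```

```text
clock: 19.4
position: [0.505, -0.1867, 0.0713]
ee_rot: [0.869, -0.099, -0.199, -0.441]
ft_force: [0.1, 0.8, 0.2]
grip_width: 0.0
grasp_force: 0.0
clock: 20.4
position: [0.4597, -0.1838, 0.0708]
ee_rot: [0.869, -0.099, -0.199, -0.442]
ft_force: [2.4, 0.6, 0.8]
grip_width: 0.0
grasp_force: 1.4
20.4 [ 0.46  -0.184  0.071] [[0.9, -0.35, -0.26], [0.0, -0.59, 0.81], [-0.43, -0.73, -0.53]] [ 0.38  0.87  0.38  1.43 -0.72  1.87 -0.86] [2.4 0.6 0.8]
```

View pics/s4.png

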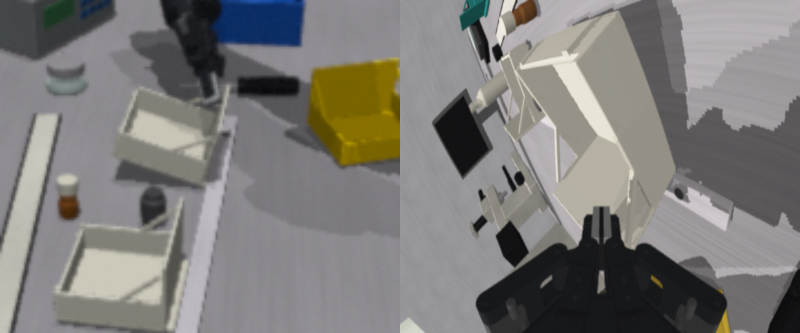

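```bash
python3 -m inch '[[[-0.05,0.03,0.03],[0,0,0]],[[-0.1,0.07,0.06],[0,0,0]],[[-0.14,0.11,0.09],[0,0,0]],[[-0.18,0.15,0.13],[0,0,0]],[[-0.21,0.2,0.17],[0,0,0]],[[-0.24,0.25,0.21],[0,0,0]],[[-0.26,0.3,0.25],[0,0,0]],[[-0.28,0.35,0.29],[0,0,0]],[[-0.29,0.39,0.32],[0,0,0]],[[-0.3,0.42,0.35],[0,0,0]]]'
python3 - <<'E'
from h import *
st()
im=manip.camera('side');im2=manip.camera('wrist');cv2.imwrite('pics/s5.png',np.hstack([cv2.resize(im[100:250,260:440],(320,267)),cv2.copyMakeBorder(cv2.resize(im2,(480,300)),0,-33+0 if 0 else 0,0,0,0)[:267]])[:,:,::-1])
E
```

```text
clock: 21.5
position: [0.4194, -0.1812, 0.0414]
ee_rot: [0.869, -0.099, -0.199, -0.441]
ft_force: [-0.3, -1.4, 1.7]
grip_width: 0.0
grasp_force: 0.8
21.5 [ 0.419 -0.181  0.041] [[0.9, -0.35, -0.26], [0.0, -0.59, 0.81], [-0.43, -0.73, -0.53]] [ 0.39  0.87  0.39  1.53 -0.69  1.8  -0.78] [-0.3 -1.4  1.7]
```

View pics/s5.png

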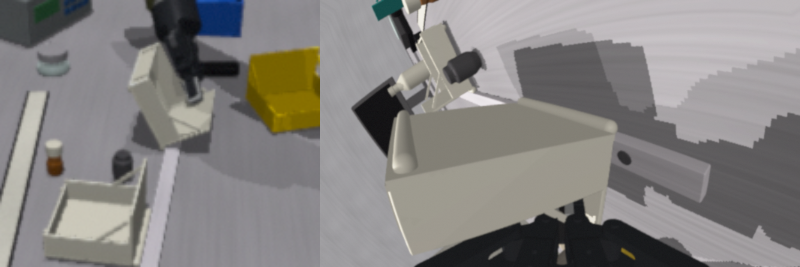

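```bash
python3 -c "
import cv2;g=cv2.imread('pics/s5.png',0);a=g[115:150,440:570];print(a.min(),a.max(),a.mean())"
python3 -m inch '[[[0,0,0],[0,0,0]],[[0,0,0],[0,0,0]],[[0,0,0],[0,0,0]],[[0,0,0],[0,0,0]],[[0,0,0],[0,0,0]],[[0,0,0],[0,0,0]],[[0,0,0],[0,0,0]],[[0,0,0],[0,0,0]],[[0,0,0],[0,0,0]],[[0,0,0],[0,0,0]]]'
python3 -m inch '[[[0.01,-0.03,-0.03],[0,0,0]],[[0.02,-0.07,-0.06],[0,0,0]],[[0.04,-0.12,-0.1],[0,0,0]],[[0.06,-0.17,-0.14],[0,0,0]],[[0.09,-0.22,-0.18],[0,0,0]],[[0.12,-0.27,-0.22],[0,0,0]],[[0.16,-0.31,-0.26],[0,0,0]],[[0.2,-0.35,-0.29],[0,0,0]],[[0.25,-0.39,-0.32],[0,0,0]],[[0.3,-0.42,-0.35],[0,0,0]]]'
python3 -m inch '[[[0.05,-0.02,-0.02],[0,0,0]],[[0.1,-0.04,-0.04],[0,0,0]],[[0.15,-0.06,-0.06],[0,0,0]],[[0.2,-0.08,-0.08],[0,0,0]],[[0.25,-0.1,-0.1],[0,0,0]],[[0.3,-0.12,-0.12],[0,0,0]],[[0.35,-0.13,-0.13],[0,0,0]],[[0.4,-0.15,-0.15],[0,0,0]],[[0.45,-0.16,-0.16],[0,0,0]],[[0.5,-0.18,-0.18],[0,0,0]]]'
python3 - <<'E'
from h import *
st();plan([.51,-.185,.2],Rt([0,0,1],[.998,.0675,0]),2)
E
```

```text
125 154 127.5345054945055
clock: 22.6
position: [0.4198, -0.1811, 0.0418]
ee_rot: [0.869, -0.099, -0.199, -0.441]
ft_force: [0.9, -1.0, 1.4]
grip_width: 0.003
grasp_force: 0.5
clock: 23.6
position: [0.4608, -0.1839, 0.0709]
ee_rot: [0.87, -0.099, -0.198, -0.441]
ft_force: [2.9, -0.4, -0.7]
grip_width: 0.003
grasp_force: 1.3
clock: 24.6
position: [0.5053, -0.1867, 0.0716]
ee_rot: [0.869, -0.099, -0.199, -0.442]
ft_force: [-0.3, -0.1, -0.7]
grip_width: 0.001
grasp_force: 0.0
24.6 [ 0.505 -0.187  0.072] [[0.9, -0.35, -0.26], [0.0, -0.59, 0.81], [-0.43, -0.73, -0.53]] [ 0.37  0.94  0.37  1.3  -0.76  1.9  -0.93] [-0.3 -0.1 -0.7]
total turn deg [-53.8  22.1 -15.4]
[-0.321 -0.601 -0.425] [-0.597  0.245 -0.171]
[-0.144 -0.362 -0.702] [-0.597  0.245 -0.171]
```

```bash
python3 -m inch '[[[-0.04,-0.07,-0.05],[0,0,0]],[[-0.09,-0.15,-0.11],[0,0,0]],[[-0.13,-0.22,-0.16],[0,0,0]],[[-0.17,-0.29,-0.21],[0,0,0]],[[-0.22,-0.37,-0.27],[0,0,0]],[[-0.26,-0.44,-0.32],[0,0,0]],[[-0.3,-0.51,-0.37],[0,0,0]],[[-0.34,-0.58,-0.42],[0,0,0]],[[-0.39,-0.66,-0.48],[0,0,0]],[[-0.43,-0.73,-0.53],[0,0,0]]]' 0.6
python3 - <<'E'
from h import *
st();plan([.42,.103,.16],Rt([0,0,1],[.998,.0675,0]),4)
im=manip.camera('top');cv2.imwrite('pics/t1.png',im[:,:,::-1])
E
```

```text
clock: 25.6
position: [0.5053, -0.1866, 0.1524]
ee_rot: [0.87, -0.099, -0.199, -0.441]
ft_force: [-0.0, 0.5, -0.5]
grip_width: 0.598
grasp_force: 0.0
25.6 [ 0.505 -0.187  0.152] [[0.9, -0.35, -0.26], [0.0, -0.59, 0.81], [-0.43, -0.73, -0.53]] [ 0.37  0.83  0.37  1.29 -0.75  1.99 -1.  ] [-0.   0.5 -0.5]
total turn deg [-53.7  22.  -15.4]
[-0.247 -0.46   0.786] [-0.299  0.122 -0.085]
[-0.278 -0.644  0.631] [-0.299  0.122 -0.085]
[-0.282 -0.789  0.435] [-0.299  0.122 -0.085]
[-0.256 -0.883  0.211] [-0.299  0.122 -0.085]
```

```bash
python3 -m inch '[[[-0.02,-0.05,0.08],[-0.03,0.01,-0.01]],[[-0.05,-0.09,0.16],[-0.06,0.02,-0.02]],[[-0.07,-0.14,0.24],[-0.09,0.04,-0.03]],[[-0.1,-0.18,0.31],[-0.12,0.05,-0.03]],[[-0.12,-0.23,0.39],[-0.15,0.06,-0.04]],[[-0.15,-0.28,0.47],[-0.18,0.07,-0.05]],[[-0.17,-0.32,0.55],[-0.21,0.09,-0.06]],[[-0.2,-0.37,0.63],[-0.24,0.1,-0.07]],[[-0.22,-0.41,0.71],[-0.27,0.11,-0.08]],[[-0.25,-0.46,0.79],[-0.3,0.12,-0.085]]]'
python3 -m inch '[[[-0.03,-0.06,0.06],[-0.03,0.01,-0.01]],[[-0.06,-0.13,0.13],[-0.06,0.02,-0.02]],[[-0.08,-0.19,0.19],[-0.09,0.04,-0.03]],[[-0.11,-0.26,0.25],[-0.12,0.05,-0.03]],[[-0.14,-0.32,0.32],[-0.15,0.06,-0.04]],[[-0.17,-0.38,0.38],[-0.18,0.07,-0.05]],[[-0.2,-0.45,0.44],[-0.21,0.09,-0.06]],[[-0.22,-0.51,0.5],[-0.24,0.1,-0.07]],[[-0.25,-0.58,0.57],[-0.27,0.11,-0.08]],[[-0.28,-0.64,0.63],[-0.3,0.12,-0.085]]]'
python3 -m inch '[[[-0.03,-0.08,0.04],[-0.03,0.01,-0.01]],[[-0.06,-0.16,0.09],[-0.06,0.02,-0.02]],[[-0.08,-0.24,0.13],[-0.09,0.04,-0.03]],[[-0.11,-0.32,0.17],[-0.12,0.05,-0.03]],[[-0.14,-0.4,0.22],[-0.15,0.06,-0.04]],[[-0.17,-0.47,0.26],[-0.18,0.07,-0.05]],[[-0.2,-0.55,0.3],[-0.21,0.09,-0.06]],[[-0.22,-0.63,0.35],[-0.24,0.1,-0.07]],[[-0.25,-0.71,0.39],[-0.27,0.11,-0.08]],[[-0.28,-0.79,0.43],[-0.3,0.12,-0.085]]]'
python3 -m inch '[[[-0.03,-0.09,0.02],[-0.03,0.01,-0.01]],[[-0.05,-0.18,0.04],[-0.06,0.02,-0.02]],[[-0.08,-0.26,0.06],[-0.09,0.04,-0.03]],[[-0.1,-0.35,0.08],[-0.12,0.05,-0.03]],[[-0.13,-0.44,0.1],[-0.15,0.06,-0.04]],[[-0.15,-0.53,0.13],[-0.18,0.07,-0.05]],[[-0.18,-0.62,0.15],[-0.21,0.09,-0.06]],[[-0.2,-0.7,0.17],[-0.24,0.1,-0.07]],[[-0.23,-0.79,0.19],[-0.27,0.11,-0.08]],[[-0.25,-0.88,0.21],[-0.3,0.12,-0.085]]]'
python3 - <<'E'
from h import *
st();T=Rt([0,0,1],[.998,.0675,0]);plan([.42,.105,.095],T,1);plan([.425,.105,.035],T,1,[.42,.105,.095],T)
im=manip.camera('top');cv2.imwrite('pics/t2.png',im[:,:,::-1])
E
```

```text
clock: 26.65
position: [0.4835, -0.1132, 0.1535]
ee_rot: [0.927, -0.066, -0.153, -0.337]
ft_force: [-0.7, 0.1, -0.0]
grip_width: 0.603
grasp_force: 0.0
clock: 27.65
position: [0.4618, -0.0411, 0.1553]
ee_rot: [0.968, -0.032, -0.104, -0.227]
ft_force: [-0.3, 0.3, 1.6]
grip_width: 0.6
grasp_force: 0.0
clock: 28.65
position: [0.4405, 0.031, 0.1575]
ee_rot: [0.992, 0.002, -0.054, -0.113]
ft_force: [0.3, -0.3, 0.2]
grip_width: 0.599
grasp_force: 0.0
clock: 29.65
position: [0.4195, 0.103, 0.1595]
ee_rot: [0.999, 0.036, -0.003, 0.002]
ft_force: [-0.6, -0.6, 0.5]
grip_width: 0.6
grasp_force: 0.0
29.65 [0.42  0.103 0.159] [[1.0, 0.07, -0.01], [0.07, -1.0, -0.0], [-0.01, 0.0, -1.0]] [-0.44 -0.04  0.09  2.04  0.01  1.15 -1.85] [-0.6 -0.6  0.5]
total turn deg [0.2 0.3 0.2]
[ 0.012 -0.028  0.806] [0.005 0.007 0.005]
total turn deg [0. 0. 0.]
[0.062 0.004 0.75 ] [0. 0. 0.]
```

```bash
python3 -m inch '[[[0,0,0.08],[0,0,0]],[[0,0,0.16],[0,0,0]],[[0.01,-0.01,0.24],[0,0,0]],[[0.01,-0.01,0.32],[0,0,0]],[[0.01,-0.01,0.4],[0,0,0]],[[0.01,-0.01,0.48],[0,0,0]],[[0.01,-0.02,0.56],[0,0,0]],[[0.01,-0.02,0.64],[0,0,0]],[[0.01,-0.03,0.72],[0,0,0]],[[0.01,-0.03,0.8],[0,0,0]]]'
python3 -m inch '[[[0,0,0.08],[0,0,0]],[[0.01,0,0.15],[0,0,0]],[[0.02,0,0.23],[0,0,0]],[[0.02,0,0.3],[0,0,0]],[[0.03,0,0.38],[0,0,0]],[[0.04,0,0.45],[0,0,0]],[[0.05,0,0.53],[0,0,0]],[[0.06,0,0.6],[0,0,0]],[[0.06,0,0.68],[0,0,0]],[[0.06,0,0.75],[0,0,0]]]'
python3 -m inch '[[[0.1,0,0],[0,0,0]],[[0.2,0,0],[0,0,0]],[[0.3,0,0],[0,0,0]],[[0.4,0,0],[0,0,0]],[[0.48,0,0],[0,0,0]],[[0.56,0,0],[0,0,0]],[[0.64,0,0],[0,0,0]],[[0.72,0,0],[0,0,0]],[[0.8,0,0],[0,0,0]],[[0.88,0,0],[0,0,0]]]'
python3 -m inch '[[[0.08,0,0],[0,0,0]],[[0.16,0,0],[0,0,0]],[[0.24,0,0],[0,0,0]],[[0.32,0,0],[0,0,0]],[[0.4,0,0],[0,0,0]],[[0.48,0,0],[0,0,0]],[[0.56,0,0],[0,0,0]],[[0.64,0,0],[0,0,0]],[[0.72,0,0],[0,0,0]],[[0.8,0,0],[0,0,0]]]'
python3 - <<'E'
from h import *
st()
im=manip.camera('side')[:,:,::-1];im2=manip.camera('top')[:,:,::-1];cv2.imwrite('pics/p1.png',np.hstack([cv2.resize(im[140:290,200:400],(360,270)),cv2.resize(im2[130:265,225:435],(420,270))]))
cv2.imwrite('pics/t3.png',im2)
E
```

```text
clock: 30.7
position: [0.4199, 0.1048, 0.0948]
ee_rot: [0.999, 0.035, -0.003, 0.002]
ft_force: [-0.4, 0.1, -0.4]
grip_width: 0.599
grasp_force: 0.0
clock: 31.7
position: [0.4242, 0.1048, 0.0347]
ee_rot: [0.999, 0.035, -0.004, 0.002]
ft_force: [0.2, -0.1, 0.7]
grip_width: 0.605
grasp_force: 0.0
clock: 32.7
position: [0.495, 0.1099, 0.0347]
ee_rot: [0.999, 0.035, -0.004, 0.002]
ft_force: [-1.9, -1.6, 0.9]
grip_width: 0.599
grasp_force: 0.0
clock: 33.7
position: [0.5589, 0.1144, 0.0343]
ee_rot: [0.999, 0.035, -0.004, 0.002]
ft_force: [-3.2, 0.5, 1.2]
grip_width: 0.603
grasp_force: 0.0
33.7 [0.559 0.114 0.034] [[1.0, 0.07, -0.01], [0.07, -1.0, -0.0], [-0.01, 0.0, -1.0]] [-0.38  0.41  0.12  1.81 -0.06  0.94 -1.74] [-3.2  0.5  1.2]
```

View pics/p1.png

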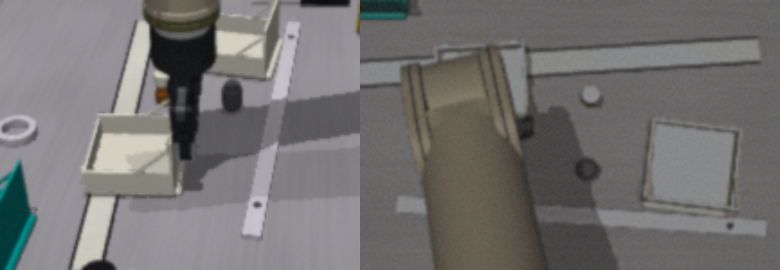

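Run:
```python
from h import *
print(ray('top',263,152.3,.035),ray('top',307.5,151.3,.035))
# bright edge profile along several columns of the far rim
im=cv2.cvtColor(cv2.imread('pics/t3.png'),cv2.COLOR_BGR2GRAY).astype(int)
for c in (268,285,300): print(c,im[144:166,c])
for a in [(642,202),(737,214),(652,120),(741,128)]: print(ray('top',225+(a[0]-360)/2,130+a[1]/2,.085 if a[1]>150 else .035).round(3))
```

```text
[0.67850978 0.17932001 0.035     ] [0.68200839 0.0610228  0.035     ]
268 [103 111 102 109 108 106 105 104 126 129  93  75 122 141 138 112  85  72
  82  89  87  93]
285 [102 100 101 102  97 102 100 107 123  90  76  79  86  83  86  86  74  74
  75  73  77  79]
300 [101 106 103 103 100 108 125 126  92  64  94 131 141 137 134 135 136 138
 132 137 135 138]
[ 0.47  -0.089  0.085]
[ 0.456 -0.21   0.085]
[ 0.58  -0.108  0.035]
[ 0.57  -0.226  0.035]
```

```bash
python3 -m inch '[[[0.05,0,0],[0,0,0]],[[0.1,0,0],[0,0,0]],[[0.15,0,0],[0,0,0]],[[0.2,0,0],[0,0,0]],[[0.25,0,0],[0,0,0]],[[0.29,0,0],[0,0,0]],[[0.32,0,0],[0,0,0]],[[0.35,0,0],[0,0,0]],[[0.37,0,0],[0,0,0]],[[0.38,0,0],[0,0,0]]]'
python3 -m inch '[[[-0.05,0,0],[0,0,0]],[[-0.15,0,0],[0,0,0]],[[-0.25,0,0],[0,0,0]],[[-0.35,0,0],[0,0,0]],[[-0.45,0,0],[0,0,0]],[[-0.55,0,0],[0,0,0]],[[-0.65,0,0],[0,0,0]],[[-0.75,0,0],[0,0,0]],[[-0.85,0,0],[0,0,0]],[[-0.95,0,0],[0,0,0]]]'
python3 -m inch '[[[0,0,-0.1],[0,0,0]],[[0,0,-0.2],[0,0,0]],[[0,0,-0.3],[0,0,0]],[[0,0,-0.4],[0,0,0]],[[0,0,-0.5],[0,0,0]],[[0,0,-0.6],[0,0,0]],[[0,0,-0.7],[0,0,0]],[[0,0,-0.8],[0,0,0]],[[0,0,-0.9],[0,0,0]],[[0,0,-1],[0,0,0]]]'
python3 - <<'E'
from h import *
st()
im2=manip.camera('top');im=cv2.cvtColor(im2,cv2.COLOR_RGB2GRAY).astype(int);cv2.imwrite('pics/t4.png',im2[:,:,::-1])
print('expected far edge px for centre .656');
w=manip.camera('wrist');cv2.imwrite('pics/w4.png',w[:,:,::-1])
np.set_printoptions(linewidth=200)
for c in (240,268,275,285,295,302,320): print(c,im[134:176,c])
for r in (145,155,165): print(r,im[r,255:320])
E
```

```text
clock: 34.8
position: [0.5888, 0.1165, 0.0341]
ee_rot: [0.999, 0.035, -0.003, 0.002]
ft_force: [-2.7, -0.2, 1.3]
grip_width: 0.602
grasp_force: 0.0
clock: 35.8
position: [0.5122, 0.111, 0.0347]
ee_rot: [0.999, 0.035, -0.003, 0.002]
ft_force: [-0.6, 0.3, 0.3]
grip_width: 0.599
grasp_force: 0.0
clock: 36.8
position: [0.5134, 0.1114, 0.1153]
ee_rot: [0.999, 0.035, -0.003, 0.002]
ft_force: [0.4, 0.0, 0.0]
grip_width: 0.596
grasp_force: 0.0
36.8 [0.513 0.111 0.115] [[1.0, 0.07, -0.01], [0.07, -1.0, -0.0], [-0.01, 0.0, -1.0]] [-0.41  0.22  0.12  1.86 -0.03  1.07 -1.78] [0.4 0.  0. ]
expected far edge px for centre .656
240 [ 43  42  60  90  77  71  93  99 104 104 102 106 101 102 103 106 103 104 106 101 102 109 106 107  99  71  89 124 134 137 132 135 137 132 137 138 131  95  70  90 109 103]
268 [ 98 101 106 108 102 106 106 107 119 100  76  86 125 133 136 137 139 137 134 134 137 137 133 139 134 138 134 133 130 130 137 137 132 136 138 128 130 126 117 111 110 107]
275 [102  97  99 104 105 108 100 103 121  84  63  98 130 134 136 136 139 136 137 137 134 136 135 134 132 133 132 133 132 136 134 13
[... 839 characters left out ...]
 123 122 123 125 126 125 120 128 120 126 134 128 128 126 127 131 129 137 137 135 134 138 133 136 132
 136 135 125  81  74  97 101 104 103 100 104 105 105  99 104 104]
155 [105 107 108 101 105 103 110 124  98  85  94 111 136 137 136 137 136 133 131 133 136 132 132 133 132 133 135 139 133 132 135 135 135 136 134 137 131 131 136 132 138 137 136 135 135 134 137 133 132
 131 137 126  82  51  48  67  68  77  78  70  70  78  75  76  80]
165 [135 133 137 133 134 138 131 128 118  75  85 110 130 137 136 132 133 133 135 135 135 139 135 136 136 135 134 136 133 138 139 134 135 138 134 132 133 135 132 133 134 132 137 135 132 136 134 138 138
 133 136 125 113 100  92 102 136 141 139 136 133 133 137 132 131]
```

Run:
```python
from h import *
a=ray('top',240,165.6,0);b=ray('top',320,160.6,0)
for u,v in ((268,142.1),(285,141.3),(302,139.9)):
    r=ray('top',u,v,.035);l=a[0]+(r[1]-a[1])/(b[1]-a[1])*(b[0]-a[0]);print(r.round(3),'line x',round(l,4),'centre-line',round(r[0]-.053-l,4))
print(a,b)
```

```text
[0.706 0.166 0.035] line x 0.6532 centre-line -0.0002
[0.708 0.121 0.035] line x 0.6563 centre-line -0.0008
[0.713 0.076 0.035] line x 0.6595 centre-line 0.0001
[0.64765733 0.24536501 0.        ] [0.66285231 0.02728084 0.        ]
```

```bash
python3 -c "
from workcell import manip;print(manip.hand_in())"
```

```text
the job is handed in; nothing more can be done
None
```

I tipped both crates and let them back down. The right one was plain underneath, so I took the left as the stamped one without seeing its stamp, pushed it to within about 1 mm of the dispatch line's middle and square to it, left the right one at the stop, and handed the job in at about 37 s; it returned no verdict.

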